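# Close up the stirrer's controller and fuse box

### The arm

A 6-joint arm with a two-finger parallel gripper is mounted at the origin on the work surface. World frame = base frame: x ahead of the robot, y to its left, z up, the work surface at z = 0. Lengths are in m, angles in degrees, forces in N, time in s.
With the tool pointing down it reaches from about 0.3 to 0.75 m from the base axis. Payload 8.5 kg.
Tool frame: the origin (TCP) lies midway between the tips of the shut fingers; the grasp point (between the pads) lies 19 mm behind it; z points along the fingers, y is the line along which they close (so a half turn about z gives the same grasp; the last joint's range is limited). The gripper opens to 85 mm and grips with 20 to 120 N. Pads are 22 mm wide; open, the fingers measure 114 mm over their backs; the gripper's body (76 mm by 85 mm) begins 54 mm behind the grasp point. The pads swing forward as they close: fully open they stand 13 mm farther back than shut.
Start: joints at [58.997, 21.807, 74.336, -0, 83.858, -12.336], TCP at [0.176, 0.521, 0.231] pointing down, gripper open.
Joint ranges: [-178.18, 178.18], [-50.72, 133.34], [12.68, 142.11], [-81.47, 261.47], [9.98, 163.14], [-165.26, 165.26]. Speed limits (degrees/s): [136.94, 136.94, 180, 180, 180, 180].

### API

Orientations are given as a 3x3 rotation matrix whose columns are the frame's x, y, z axes.
In Python, from rig import env gives the robot as it stands. The module is installed in compiled form; this text tells all that it offers.
- The arm moves only by the tool jog_arm, never from a script. Its argument "targets" is a list of rows, each a list of 6 numbers: the shift along the tool's x, y, z in cm, then the turn, a rotation vector about the tool's x, y, z in degrees. A call has 1 to 8 rows; each row is the pose to reach, as a shift and turn from the pose commanded when the call began, along the tool's axes at that moment; what a row does not reach only later rows make up. A row lasts 1/12 s, in which the tool goes at most 41.7 mm and 7.16 degrees, less where a joint would pass 70% of its speed; a pose out of reach is approached as far as the arm can. A call with a gripper value outside its range is refused whole. "hand" is the opening, from 0 (shut) to 1 (fully open), set as the call begins (left out, the last holds). The fingers move at their own pace and stop on an object; "newtons" is the grip in N (left out, the last holds). Time passes only in rows, so rows that repeat a pose let the fingers close. It gives the time, the measured TCP pose, the force, the opening and the grip force at its end, in the units of the state.
- env.observe(): the state, without advancing time (a new reading comes with each control period).
- env.get_image(name): name is "side" or "top" or "wrist"; returns a dict with "frame" (480x640x3 uint8, red, green, blue), "depth" (480x640 float32, m along the optical axis (not along the pixel's ray), 0 where there is no reading), "fovy" (degrees; the focal length in pixels is half the picture's height over the tangent of half this angle, whatever the lens; pixels are square), "cx", "cy" (the principal point, pixels), "cam_to_world" (4x4, takes a point from camera to world coordinates). Camera axes: x right, y down, z forward; pixel columns grow to the right and rows downward; lengths in m; the calibration is good to about 2 mm. The wrist camera is an equidistant fisheye: a pixel r from the principal point sees the ray r / f radians off the axis. A picture is of the moment at which its call begins.
- env.close_job(): hands the job in; it is judged then, once.
Trained networks look in the newest picture that a camera, given by its name, has taken for a name from the list of things; names that differ only in an ending like _2 or _b are one class to them, and where a whole thing is asked for, a point or a joint stands for the part that bears it (a point fixed in the world has none). Each returns a list of dicts, best first, with "score" (0 to 1); they miss things now and then, are a little off and sometimes report something else, mostly with a low value. They report only what shows in the picture. A call takes as long as a camera call. They do not tell look-alikes from the thing itself.
- env.regions_of(camera, target): "pixels" (480x640 bool, what is visible of it) and "point" ([row, column] in pixels, amid what is visible of it).
The state is a dict: "time_s": time; "q": joint angles; "qvel": joint speeds; "joint_efforts": joint torques, N m; "position": TCP position; "tool_rot": TCP orientation; "ft_force": force on the tool from outside, world axes, zero at the start; "wrist_torque": the same for the moment, N m; "grip_width": finger opening in m; "gripper_force": force on a finger pad.
Only numpy, scipy, OpenCV 4.12 (cv2) and the standard library are available. Lean on these libraries where they do the work, as an engineer would, in place of code of your own. Each camera call takes 0.05 s, during which the arm holds its last target. There are 200 camera calls.

### The job

The stirrer has been rewired: press the wide cover of its speed controller and the narrow cover of its fuse box down until each clicks and stays shut, in either order. Then take the driver from its stand, put its blade in the screw in the wide cover and turn the screw clockwise until it stops, and put the driver back in the stand, upright with its flange resting on top. Leave the flasks, bottles and other things on the bench where they are.

Things in the scene. Friction and masses are not known exactly. Their poses are not given: they have to be found in the camera images.
- controller: speed controller of the stirrer, wide white box 130 x 104 x 58 mm fixed to the bench, knob and rocker switch on its front, wide hinged cover on top; upright z, origin under the middle of its underside, x towards its back (hinge) side. Its hinge line is 52 mm behind the origin and 60 mm above the table
- wide_cover (a joint): opening angle of the wide cover in rad: 0 shut, grows as the free edge rises and swings back; starts standing open at 0.8 to 1.2. The cover is a plain grey plate 95 x 100 mm, 6 mm thick, hinged at the unit's back edge, with a small tongue under its free edge. A spring lifts it again unless it is pressed right down (about 8 N at the free edge) past a sprung catch, which then holds it
- wide_cover_press (a point): point on the upper face of the wide cover, on its middle line, 82 mm from the hinge line and 13 mm from the free edge; its axes turn with the cover (x from the free edge to the hinge, y along the hinge, z out of the upper face)
- wide_cover_hinge (a point): middle of the hinge line of the wide cover, level with the cover's underside; axes as for the press point
- fusebox: the stirrer's fuse box, narrow white box 130 x 58 x 58 mm fixed to the bench, narrow hinged cover on top; upright z, origin under the middle of its underside, x towards its back (hinge) side. Its hinge line is 52 mm behind the origin and 60 mm above the table
- narrow_cover (a joint): opening angle of the narrow cover in rad: 0 shut, grows as the free edge rises and swings back; starts standing open at 0.8 to 1.2. The cover is a plain grey plate 95 x 54 mm, 6 mm thick, hinged at the unit's back edge, with a small tongue under its free edge. A spring lifts it again unless it is pressed right down (about 8 N at the free edge) past a sprung catch, which then holds it
- narrow_cover_press (a point): point on the upper face of the narrow cover, on its middle line, 82 mm from the hinge line and 13 mm from the free edge; its axes turn with the cover (x from the free edge to the hinge, y along the hinge, z out of the upper face)
- narrow_cover_hinge (a point): middle of the hinge line of the narrow cover, level with the cover's underside; axes as for the press point
- screw (a joint): angle of the captive screw in the wide cover, rad: starts at 0 to 0.2, grows clockwise seen from above, stops at 1.25 (tight; the slot then runs straight from front to back of the cover, along its x). Turns stiffly, 0.04 Nm
- screw_slot (a point): middle of the floor of the screw's slot. Steel head 32 mm across, standing 10 mm above the middle of the wide cover, 42 mm from the hinge line; slot 7 mm wide, 7 mm deep, open at both ends. x runs along the slot, z out of the head; with the cover shut this point is 69 mm above the table
- driver: flat-bladed driver standing upright in the stand, 116 mm long over all, 0.11 kg: square black handle 24 x 24 mm from 4 to 66 mm above the origin, flange 39 mm across and 4 mm thick whose underside is the origin, steel shaft, blade 18 mm wide (along x), 3 mm thick (along y), its end 50 mm below the origin. z points up the handle; handle faces look along x and y
- driver_tip (a point): middle of the blade's end, 50 mm below the driver's origin
- driver_grip (a point): middle of the square handle, 37 mm above the driver's origin: where to grip it
- stand: driver stand, grey block 64 x 64 x 62 mm fixed to the bench with one upright hole 28 mm across and 60 mm deep in the middle; origin under its middle
- stand_mouth (a point): middle of the hole's mouth on top of the stand, 62 mm above the table; the driver's origin lies here when its flange rests on the stand
- flask_a: small stoppered conical flask, 54 mm across, 84 mm high; bystander, origin under it
- flask_b: conical flask, 61 mm across, 95 mm high; bystander, origin under it
- washbottle: white bottle 60 mm across, 155 mm high; bystander
- jar: white reagent jar 72 mm across, 125 mm high; bystander
- vial: amber vial 32 mm across, 55 mm high; bystander
- tape_roll: paper roll standing on end, 96 mm across, 50 mm high; bystander
- marker: marker pen 100 x 15 x 15 mm lying on the bench; bystander
Not all that is in view belongs to the job. Leave any yellow look-alike of the driver alone.

How it is judged (in metres and radians):
On the way, in this order (a step that is already met when the one before it is completed fails the run):
1. both covers are pressed shut (value of joint each of wide_cover, narrow_cover below 0.04 rad), for 0.2 s.
2. the driver's blade stands in the screw's slot (all of step 1 and horizontal distance between driver_tip and screw_slot below 0.009 m and z of driver_tip in the frame of screw_slot below 0.004 m and angle between driver's own z axis and vertical below 0.2 rad), for 0.05 s.
3. the screw is turned clockwise to its stop with the driver (all of step 2 and value of joint screw above 1.05 rad), for 0.1 s.
At the end, for the whole second after the job is handed in: Both covers are shut (joint below 0.04 rad) and stay so, the screw is turned past 1.05 rad, and the driver stands at rest in its stand: upright within 0.1 rad, within 9 mm of the hole's middle, its flange within 4 mm of the top of the stand (all of step 1 and value of joint screw above 1.05 rad and angle between driver's own z axis and vertical below 0.1 rad and horizontal distance between driver and stand_mouth below 0.009 m and z of driver in the frame of stand_mouth below 0.004 m and linear speed of driver below 0.02 m/s); the robot touches nothing.
It fails at once if a bystander (flask, bottle, jar, vial, roll or marker) is moved more than 40 mm or knocked over (distance of any of flask_a, flask_b, washbottle, jar, vial, tape_roll, marker from where it was at the start of the episode above 0.04 m or angle between any of flask_a, flask_b, washbottle, jar, vial, tape_roll, marker's own z axis and vertical above 0.6 rad).
It also fails if it takes over 72 s, if anything falls off the work surface, if the arm or the gripper's body presses on something with over 40 N, if the wrist force passes 120 N, or if a joint passes its speed limit or range.

## Working session

There is one attempt and no reset: what is moved stays moved. The work goes in short steps, Python scripts to look and compute and a tool call to move; the robot and the scene stay as the last step left them, time stands still between calls to the robot, and variables do not carry over. Pictures are saved under pics/ and viewed, at most 10 in all, crops included, and the job is handed in when it is done.

Besides the shell and the picture viewer there is one more tool, called after ">>>" as name(argument=value, ...) on one line, values as JSON. jog_arm: Moves the arm, as the interface text tells. Its arguments: {"type":"object","properties":{"targets":{"type":"array","items":{"type":"array","items":{"type":"number"}}},"hand":{"type":"number"},"newtons":{"type":"number"}},"required":["targets"]}

```bash
mkdir -p pics
cat > h.py <<'E'
import numpy as np, cv2
from rig import env
def img(n):
    return env.get_image(n)
def pts(im, mask=None):
    d=im["depth"]; H,W=d.shape
    f=H/2/np.tan(np.radians(im["fovy"])/2)
    v,u=np.nonzero((d>0) if mask is None else (mask&(d>0)))
    z=d[v,u]
    P=np.stack([(u-im["cx"])/f*z,(v-im["cy"])/f*z,z],1)
    M=im["cam_to_world"]
    return P@M[:3,:3].T+M[:3,3]
E
python3 - <<'E'
from h import *
for n in("top","side"):
    im=img(n); cv2.imwrite(f"pics/{n}0.png",im["frame"][:,:,::-1])
    print(n,im["fovy"],np.round(im["cam_to_world"],3).tolist())
    for t in("controller","fusebox","wide_cover","narrow_cover","screw","driver","stand","flask_a","washbottle","jar","vial","tape_roll","marker"):
        for r in env.regions_of(n,t)[:3]:
            p=pts(im,r["pixels"])
            if len(p): print(t,round(r["score"],2),np.round(r["point"]),len(p),"med",np.round(np.median(p,0),3),"lo",np.round(np.percentile(p,2,axis=0),3),"hi",np.round(np.percentile(p,98,axis=0),3))
print(env.observe())
E
```

```text
top 50.78288178988686 [[-0.011, -0.997, 0.079, 0.526], [-1.0, 0.012, 0.016, -0.009], [-0.017, -0.079, -0.997, 0.999], [0.0, 0.0, 0.0, 1.0]]
controller 0.96 [256. 475.] 4817 med [ 0.556 -0.283  0.059] lo [ 0.485 -0.345  0.013] hi [ 0.618 -0.232  0.143]
fusebox 0.72 [276. 172.] 3010 med [0.521 0.273 0.058] lo [0.454 0.25  0.002] hi [0.579 0.308 0.147]
fusebox 0.15 [144. 400.] 1211 med [ 0.749 -0.147  0.105] lo [ 0.731 -0.179  0.01 ] hi [ 0.782 -0.126  0.158]
wide_cover 0.63 [235. 483.] 1886 med [ 0.582 -0.283  0.112] lo [ 0.553 -0.334  0.06 ] hi [ 0.615 -0.237  0.144]
wide_cover 0.52 [230. 476.] 200 med [ 0.592 -0.282  0.108] lo [ 0.582 -0.296  0.093] hi [ 0.604 -0.27   0.116]
wide_cover 0.38 [278. 173.] 2903 med [0.522 0.273 0.058] lo [0.455 0.25  0.011] hi [0.579 0.307 0.147]
narrow_cover 0.63 [263. 161.] 878 med [0.546 0.281 0.115] lo [0.523 0.255 0.037] hi [0.573 0.309 0.148]
narrow_cover 0.42 [146. 402.] 1180 med [ 0.749 -0.147  0.106] lo [ 0.731 -0.178  0.015] hi [ 0.781 -0.126  0.158]
screw 0.72 [231. 478.] 213 med [ 0.592 -0.282  0.108] lo [ 0.582 -0.299  0.094] hi [ 0.604 -0.2
[... 4650 characters left out ...]
8593193e+01, -1.23348953e+01]), 'qvel': array([-0.06140559,  0.06836825,  0.07845273,  0.03049019, -0.00900177,
       -0.01348659]), 'joint_efforts': array([-1.22729813e-03, -4.48329771e+01, -2.31462497e+01, -2.16199719e-04,
        5.39480625e-04, -6.54852812e-06]), 'position': array([0.17605197, 0.52104939, 0.23133743]), 'tool_rot': array([[-9.47382761e-01,  3.20102957e-01,  2.73056453e-05],
       [ 3.20102957e-01,  9.47382762e-01, -2.40134241e-06],
       [-2.66375745e-05,  6.46562742e-06, -1.00000000e+00]]), 'ft_force': array([-0.3140244 , -0.38059459, -0.45318228]), 'wrist_torque': array([ 0.00337397, -0.00540969, -0.02213679]), 'gripper_force': 0.0, 'grip_width': 0.08520060447150755}
```

View pics/top0.png

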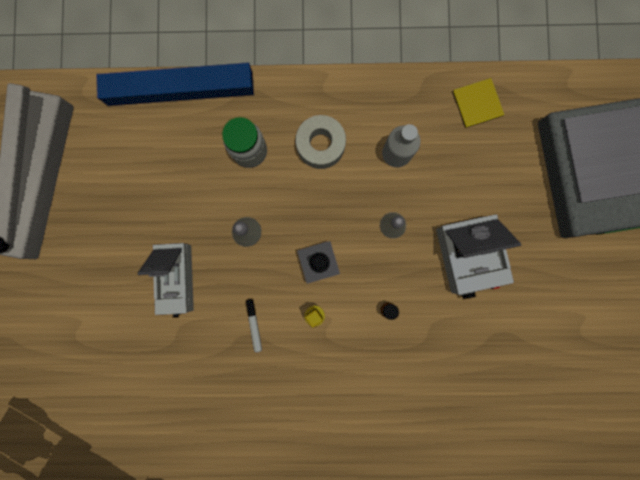

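View pics/side0.png

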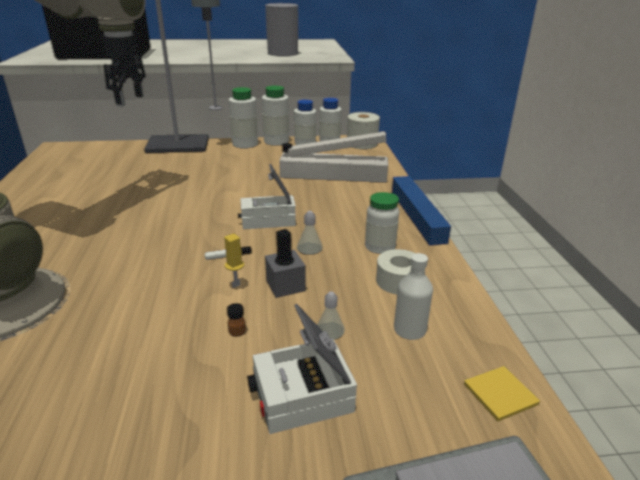

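The top view shows the fuse box at (172,278), the controller at (475,255), the black driver in its stand at (319,262), and the yellow look-alike at (315,316). Both covers stand open with their hinges on the far side. Next I fit the poses.

Run:
```python
from h import *
im=img("top"); P=pts(im)
S=img("side"); Q=pts(S)
def rect(A):
    r=cv2.minAreaRect((A[:,:2]*1000).astype(np.float32)); return np.round(r[0],1),np.round(r[1],1),round(r[2],1),len(A)
def box(P,c,rad,z0,z1):
    return P[(np.hypot(P[:,0]-c[0],P[:,1]-c[1])<rad)&(P[:,2]>z0)&(P[:,2]<z1)]
for nm,c,rad in(("ctl",(.55,-.283),.11),("fuse",(.52,.275),.095)):
    for n,X in(("top",P),("side",Q)):
        print(nm,n,"rim",rect(box(X,c,rad,.045,.066)),"all",rect(box(X,c,rad,.008,.066)))
print("stand",rect(box(P,(.544,.002),.05,.056,.0655)),rect(box(Q,(.544,.002),.05,.02,.0655)))
print("drv",rect(box(P,(.544,.002),.03,.12,.14)),np.median(box(P,(.544,.002),.03,.12,.14),0), rect(box(Q,(.544,.002),.03,.12,.14)),rect(box(Q,(.544,.002),.03,.075,.12)))
# covers planes
for nm,c,rad in(("wide",(.585,-.283),.07),("narrow",(.546,.281),.05)):
    A=box(P,c,rad,.075,.16); m=A.mean(0); n=np.linalg.svd(A-m)[2][2]; n*=np.sign(n[2]); print(nm,m.round(3),n.round(3),"open",np.arccos(n[2]),"yaw",np.degrees(np.arctan2(-n[1],-n[0])), A.min(0).round(3),A.max(0).round(3))
f=im["frame"][200:300,270:370]
cv2.imwrite("pics/c1.png",np.hstack([cv2.resize(im["frame"][y:y+90,x:x+90],(266,266),interpolation=2) for y,x in((210,430),(235,125),(215,275))])[:,:,::-1])
```

```text
ctl top rim (array([ 555.9, -291.6]), array([130.1, 105.9]), 11.5, 1609) all (array([ 549.6, -292.9]), array([142.8, 105.9]), 11.6, 2963)
ctl side rim (array([ 554.6, -292.4]), array([130. , 108.7]), 11.5, 3029) all (array([ 548.8, -293.7]), array([143.6, 109.1]), 11.7, 6491)
fuse top rim (array([517. , 280.7]), array([130.2,  58.9]), 2.4, 1193) all (array([512.2, 280.3]), array([139.7,  59. ]), 2.2, 2061)
fuse side rim (array([515.8, 279.3]), array([129.6,  67. ]), 3.3, 665) all (array([510.8, 278.8]), array([139.2,  67.1]), 2.9, 1499)
stand (array([544.5,   3.1]), array([64. , 63.9]), 15.7, 834) (array([543.3,   1.4]), array([65.1, 70. ]), 15.5, 1085)
drv (array([543.6,   1.4]), array([23.9, 23.9]), 26.1, 196) [0.54421113 0.00062622 0.1288306 ] (array([542.1,  -2. ]), array([24.8, 24.4]), 35.0, 114) (array([540.4,  -8.4]), array([19.2, 30.9]), 73.3, 313)
wide [ 0.579 -0.285  0.115] [0.798 0.166 0.579] open 0.9530202128716238 yaw -168.25313445543657 [ 0.548 -0.339  0.075] [ 0.614 -0.233  0.147]
narrow [0.545 0.281 0.118] [0.868 0.031 0.496] open 1.0517535398131148 yaw -177.9848083089531 [0.522 0.254 0.075] [0.571 0.31  0.151]
```

View pics/c1.png

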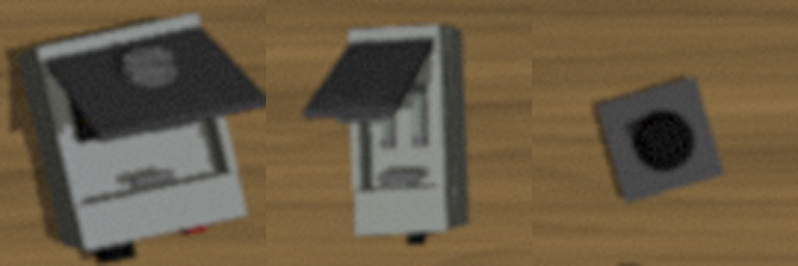

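```bash
cat >> h.py <<'E'
def rows(wps):
    """wps: world (x,y,z in m, yaw deg of tool x), tool straight down; prints rows from the present pose"""
    s=env.observe(); p,R=s["position"],s["tool_rot"]
    y0=np.degrees(np.arctan2(R[1,0],R[0,0])); out=[]
    for w in wps:
        d=R.T@(np.array(w[:3])-p)*100; t=-((w[3]-y0+180)%360-180)
        out.append([round(v,2) for v in d]+[0,0,round(t,1)])
    print("t",s["time_s"],"p",p.round(4),"yaw",round(y0,1),"tilt",R[:,2].round(3),"F",s["ft_force"].round(1),"w",round(s["grip_width"],4))
    for r in out: print(r)
def arc(hinge,yaw,phis,us,toolyaw,extra=()):
    e=np.array([np.cos(np.radians(yaw)),np.sin(np.radians(yaw))]); W=[]
    for f,u in zip(phis,us):
        x=(-u*np.cos(f)+6*np.sin(f)+11)/1000; z=(60+u*np.sin(f)+6*np.cos(f))/1000
        W.append([*(np.array(hinge)+x*e),z,toolyaw])
    for dz in extra: W.append(W[len(phis)-1][:2]+[.066+dz,toolyaw])
    return W
FH=(.569,.2829); CH=(.607,-.2812)
E
python3 - <<'E'
from h import *
rows([(.565,.2827,.22,182.4),(.565,.2827,.15,182.4)])
E
```

```text
t 1.5 p [0.176  0.521  0.2313] yaw 161.3 tilt [-0. -0. -1.] F [-0.5 -0.2 -0.2] w 0.0855
[np.float64(-44.48), np.float64(-10.13), np.float64(1.13), 0, 0, np.float64(-21.1)]
[np.float64(-44.48), np.float64(-10.13), np.float64(8.13), 0, 0, np.float64(-21.1)]
```

>>> jog_arm(targets=[[-44.5, -10.1, 1.1, 0, 0, -21.1], [-44.5, -10.1, 1.1, 0, 0, -21.1], [-44.5, -10.1, 1.1, 0, 0, -21.1], [-44.5, -10.1, 1.1, 0, 0, -21.1], [-44.5, -10.1, 1.1, 0, 0, -21.1], [-44.5, -10.1, 1.1, 0, 0, -21.1], [-44.5, -10.1, 1.1, 0, 0, -21.1], [-44.5, -10.1, 1.1, 0, 0, -21.1]], hand=0)

```text
time_s: 2.17
position: [0.4515, 0.3523, 0.2237]
tool_rot: [[-0.999, -0.042, 0.0], [-0.042, 0.999, 0.0], [-0.0, 0.0, -1.0]]
ft_force: [0.2, 0.9, 0.1]
grip_width: -0.0006
gripper_force: 0.0
```

Run:
```python
from h import *
rows([(.565,.2827,.20,182.4),(.565,.2827,.14,182.4)])
```

```text
t 2.1667 p [0.4515 0.3523 0.2237] yaw -177.6 tilt [ 0.  0. -1.] F [0.2 0.9 0.1] w -0.0006
[np.float64(-11.05), np.float64(-7.43), np.float64(2.37), 0, 0, np.float64(0.0)]
[np.float64(-11.05), np.float64(-7.44), np.float64(8.37), 0, 0, np.float64(0.0)]
```

>>> jog_arm(targets=[[-10, -7, 2, 0, 0, 0], [-10, -7, 2, 0, 0, 0], [-10, -7, 2, 0, 0, 0], [-10, -7, 2, 0, 0, 0], [-10, -7, 2, 0, 0, 0], [-10, -7, 2, 0, 0, 0], [-10, -7, 2, 0, 0, 0]])

```text
time_s: 2.75
position: [0.552, 0.2888, 0.204]
tool_rot: [[-0.999, -0.044, 0.0], [-0.044, 0.999, 0.0], [-0.0, 0.0, -1.0]]
ft_force: [-0.4, -0.0, -0.3]
grip_width: -0.0001
gripper_force: 0.0
```

Run:
```python
from h import *
ph=np.linspace(1.3,0,7)
W=arc(FH,2.4,ph,np.linspace(78,92,7),182.4,(-.001,-.003,-.004,-.004,0.02))
rows([W[0][:2]+[.18,182.4]]+W)
```

```text
t 2.75 p [0.552  0.2888 0.204 ] yaw -177.5 tilt [ 0.  0. -1.] F [-0.4 -0.  -0.3] w -0.0001
[np.float64(-1.26), np.float64(-0.66), np.float64(2.4), 0, 0, np.float64(0.1)]
[np.float64(-1.26), np.float64(-0.66), np.float64(6.73), 0, 0, np.float64(0.1)]
[np.float64(0.46), np.float64(-0.66), np.float64(7.02), 0, 0, np.float64(0.1)]
[np.float64(2.13), np.float64(-0.66), np.float64(7.71), 0, 0, np.float64(0.1)]
[np.float64(3.64), np.float64(-0.65), np.float64(8.78), 0, 0, np.float64(0.1)]
[np.float64(4.91), np.float64(-0.65), np.float64(10.19), 0, 0, np.float64(0.1)]
[np.float64(5.86), np.float64(-0.65), np.float64(11.89), 0, 0, np.float64(0.1)]
[np.float64(6.43), np.float64(-0.65), np.float64(13.8), 0, 0, np.float64(0.1)]
[np.float64(6.43), np.float64(-0.65), np.float64(13.9), 0, 0, np.float64(0.1)]
[np.float64(6.43), np.float64(-0.65), np.float64(14.1), 0, 0, np.float64(0.1)]
[np.float64(6.43), np.float64(-0.65), np.float64(14.2), 0, 0, np.float64(0.1)]
[np.float64(6.43), np.float64(-0.65), np.float64(14.2), 0, 0, np.float64(0.1)]
[np.float64(6.43), np.float64(-0.65), np.float64(11.8), 0, 0, np.float64(0.1)]
```

>>> jog_arm(targets=[[-1.3, -0.6, 2.4, 0, 0, 0], [-1.3, -0.6, 5, 0, 0, 0], [-1.3, -0.6, 6.7, 0, 0, 0], [0.5, -0.6, 7.0, 0, 0, 0], [2.1, -0.6, 7.7, 0, 0, 0], [3.6, -0.6, 8.8, 0, 0, 0], [4.9, -0.6, 10.2, 0, 0, 0], [5.4, -0.6, 11, 0, 0, 0]])

```text
time_s: 3.42
position: [0.4969, 0.2807, 0.0936]
tool_rot: [[-0.999, -0.045, 0.0], [-0.045, 0.999, 0.0], [-0.0, 0.0, -1.0]]
ft_force: [2.0, 0.4, 1.1]
grip_width: 0.0001
gripper_force: 0.9
```

Run:
```python
from h import *
ph=np.linspace(.43,0,4)
W=arc(FH,2.4,ph,np.linspace(87,92,4),182.4,(-.001,-.003,0.02))
rows(W)
```

```text
t 3.4167 p [0.4969 0.2807 0.0936] yaw -177.4 tilt [ 0.  0. -1.] F [2.  0.4 1.1] w 0.0001
[np.float64(-0.66), np.float64(-0.09), np.float64(-0.82), 0, 0, np.float64(0.2)]
[np.float64(0.02), np.float64(-0.08), np.float64(0.27), 0, 0, np.float64(0.2)]
[np.float64(0.54), np.float64(-0.08), np.float64(1.47), 0, 0, np.float64(0.2)]
[np.float64(0.89), np.float64(-0.08), np.float64(2.76), 0, 0, np.float64(0.2)]
[np.float64(0.89), np.float64(-0.08), np.float64(2.86), 0, 0, np.float64(0.2)]
[np.float64(0.89), np.float64(-0.08), np.float64(3.06), 0, 0, np.float64(0.2)]
[np.float64(0.89), np.float64(-0.08), np.float64(0.76), 0, 0, np.float64(0.2)]
```

Contact has been made, with the spring pushing back. Continuing down.

>>> jog_arm(targets=[[0.3, 0, 1, 0, 0, 0], [0.5, 0, 1.6, 0, 0, 0], [0.7, 0, 2.2, 0, 0, 0], [0.8, 0, 2.6, 0, 0, 0], [0.8, 0, 2.8, 0, 0, 0], [0.8, 0, 2.9, 0, 0, 0], [0.8, 0, 2.9, 0, 0, 0]])

```text
time_s: 4.0
position: [0.4912, 0.2803, 0.0658]
tool_rot: [[-0.999, -0.043, 0.002], [-0.043, 0.999, 0.001], [-0.002, 0.001, -1.0]]
ft_force: [-2.6, 2.0, 8.2]
grip_width: -0.0001
gripper_force: 4.2
```

>>> jog_arm(targets=[[0.2, 0, 0.2, 0, 0, 0], [0.2, 0, 0.3, 0, 0, 0], [0.2, 0, 0.3, 0, 0, 0], [0.2, 0, 0.3, 0, 0, 0]])

```text
time_s: 4.33
position: [0.4912, 0.2803, 0.0654]
tool_rot: [[-0.999, -0.043, 0.008], [-0.043, 0.999, 0.002], [-0.008, 0.002, -1.0]]
ft_force: [-2.3, -0.6, 26.3]
grip_width: -0.0001
gripper_force: 13.1
```

>>> jog_arm(targets=[[0, 0, -2, 0, 0, 0], [0, 0, -5, 0, 0, 0], [0, 0, -9, 0, 0, 0], [0, 0, -13, 0, 0, 0], [0, 0, -15, 0, 0, 0], [0, 0, -15, 0, 0, 0], [0, 0, -15, 0, 0, 0]])

```text
time_s: 4.92
position: [0.489, 0.2795, 0.2123]
tool_rot: [[-0.999, -0.043, 0.002], [-0.043, 0.999, 0.0], [-0.002, 0.0, -1.0]]
ft_force: [-0.4, -0.0, -1.3]
grip_width: 0.0001
gripper_force: 0.0
```

Run:
```python
from h import *
im=img("top"); P=pts(im)
A=P[(abs(P[:,0]-.53)<.025)&(abs(P[:,1]-.281)<.02)]; print(np.percentile(A[:,2],[5,50,95]))
W=arc(CH,11.5,[1.25],[78],191.5)
rows([W[0][:2]+[.21,191.5]])
```

```text
[0.06525966 0.49373356 0.50966151]
t 4.9667 p [0.4886 0.2793 0.2109] yaw -177.5 tilt [-0.001 -0.    -1.   ] F [ 0.1 -0.4  0.2] w 0.0003
[np.float64(-8.65), np.float64(-56.63), np.float64(0.11), 0, 0, np.float64(-9.0)]
```

>>> jog_arm(targets=[[-8.7, -56.6, 0, 0, 0, -9], [-8.7, -56.6, 0, 0, 0, -9], [-8.7, -56.6, 0, 0, 0, -9], [-8.7, -56.6, 0, 0, 0, -9], [-8.7, -56.6, 0, 0, 0, -9], [-8.7, -56.6, 0, 0, 0, -9], [-8.7, -56.6, 0, 0, 0, -9], [-8.7, -56.6, 0, 0, 0, -9]])

```text
time_s: 5.63
position: [0.5524, -0.0459, 0.2098]
tool_rot: [[-0.98, -0.198, -0.004], [-0.198, 0.98, 0.001], [0.003, 0.002, -1.0]]
ft_force: [0.8, 0.3, 0.1]
grip_width: -0.0002
gripper_force: 0.0
```

>>> jog_arm(targets=[[-1, -23, 0, 0, 0, 0], [-1, -23, 0, 0, 0, 0], [-1, -23, 0, 0, 0, 0], [-1, -23, 0, 0, 0, 0], [-1, -23, 0, 0, 0, 0], [-1, -23, 0, 0, 0, 0], [-1, -23, 0, 0, 0, 0], [-1, -23, 0, 0, 0, 0]])

```text
time_s: 6.3
position: [0.6079, -0.2682, 0.2089]
tool_rot: [[-0.98, -0.197, -0.004], [-0.197, 0.98, 0.003], [0.003, 0.003, -1.0]]
ft_force: [-0.6, 1.0, -0.4]
grip_width: 0.0001
gripper_force: 0.0
```

Run:
```python
from h import *
im=img("top"); P=pts(im)
A=P[(abs(P[:,0]-.53)<.025)&(abs(P[:,1]-.281)<.02)]; print(np.percentile(A[:,2],[5,50,95]))
W=arc(CH,11.5,np.linspace(1.25,0.3,6),np.linspace(78,88,6),191.5)
rows([W[0][:2]+[.18,191.5]]+W)
```

```text
[0.06458029 0.0671239  0.07001836]
t 6.35 p [ 0.608  -0.2671  0.2097] yaw -168.6 tilt [-0.003  0.002 -1.   ] F [-0.2  0.2  0.3] w 0.0001
[np.float64(1.16), np.float64(-1.37), np.float64(2.97), 0, 0, np.float64(-0.1)]
[np.float64(1.15), np.float64(-1.39), np.float64(7.37), 0, 0, np.float64(-0.1)]
[np.float64(2.65), np.float64(-1.39), np.float64(7.7), 0, 0, np.float64(-0.1)]
[np.float64(4.09), np.float64(-1.39), np.float64(8.32), 0, 0, np.float64(-0.1)]
[np.float64(5.41), np.float64(-1.4), np.float64(9.23), 0, 0, np.float64(-0.1)]
[np.float64(6.56), np.float64(-1.4), np.float64(10.4), 0, 0, np.float64(-0.1)]
[np.float64(7.48), np.float64(-1.41), np.float64(11.81), 0, 0, np.float64(-0.1)]
```

>>> jog_arm(targets=[[1.1, -1.4, 2.8, 0, 0, 0], [1.1, -1.4, 5.5, 0, 0, 0], [1.1, -1.4, 7.3, 0, 0, 0], [2.6, -1.4, 7.7, 0, 0, 0], [4.1, -1.4, 8.3, 0, 0, 0], [5.4, -1.4, 9.2, 0, 0, 0], [6.6, -1.4, 10.4, 0, 0, 0], [7.5, -1.4, 11.8, 0, 0, 0]])

```text
time_s: 7.02
position: [0.5374, -0.2945, 0.0938]
tool_rot: [[-0.98, -0.2, 0.001], [-0.2, 0.98, -0.0], [-0.001, -0.0, -1.0]]
ft_force: [2.5, -0.9, 2.0]
grip_width: -0.0
gripper_force: 0.9
```

Run:
```python
from h import *
rows(arc(CH,11.5,[.2,.1,0],[89,91,92],191.5,(-.002,)))
```

```text
t 7.0167 p [ 0.5374 -0.2945  0.0938] yaw -168.5 tilt [ 0.001 -0.    -1.   ] F [ 2.5 -0.9  2. ] w -0.0
[np.float64(0.42), np.float64(-0.08), np.float64(1.02), 0, 0, np.float64(0.0)]
[np.float64(0.81), np.float64(-0.08), np.float64(1.87), 0, 0, np.float64(0.0)]
[np.float64(1.02), np.float64(-0.08), np.float64(2.78), 0, 0, np.float64(0.0)]
[np.float64(1.02), np.float64(-0.08), np.float64(2.98), 0, 0, np.float64(0.0)]
```

>>> jog_arm(targets=[[0.4, 0, 1.0, 0, 0, 0], [0.7, 0, 1.6, 0, 0, 0], [0.9, 0, 2.2, 0, 0, 0], [1.0, 0, 2.6, 0, 0, 0], [1.0, 0, 2.8, 0, 0, 0], [1.0, 0, 3.0, 0, 0, 0], [1.0, 0, 3.1, 0, 0, 0], [1.0, 0, 3.1, 0, 0, 0]])

```text
time_s: 7.68
position: [0.5283, -0.2971, 0.0655]
tool_rot: [[-0.98, -0.2, 0.001], [-0.2, 0.98, -0.001], [-0.001, -0.001, -1.0]]
ft_force: [-4.7, 6.0, 23.1]
grip_width: -0.0001
gripper_force: 11.6
```

>>> jog_arm(targets=[[0, 0, -2, 0, 0, 0], [0, 0, -5, 0, 0, 0], [0, 0, -9, 0, 0, 0], [0, 0, -13, 0, 0, 0], [0, 0, -14, 0, 0, 0], [0, 0, -14, 0, 0, 0], [0, 0, -14, 0, 0, 0]], hand=1)

```text
time_s: 8.27
position: [0.5277, -0.2975, 0.2022]
tool_rot: [[-0.98, -0.199, -0.001], [-0.199, 0.98, 0.0], [0.0, 0.0, -1.0]]
ft_force: [-0.0, 0.2, -0.4]
grip_width: 0.0832
gripper_force: 0.0
```

Run:
```python
from h import *
im=img("wrist"); cv2.imwrite("pics/w1.png",im["frame"][:,:,::-1]); print(im["fovy"],im["cx"],im["cy"],im["cam_to_world"].round(3).tolist())
im=img("top"); P=pts(im)
A=P[(abs(P[:,0]-.60)<.1)&(abs(P[:,1]+.29)<.08)]; print(np.histogram(A[:,2],[0,.05,.063,.07,.074,.08,.12,.2,1]))
s=img("side"); cv2.imwrite("pics/s1.png",s["frame"][:,:,::-1])
rows([])
```

```text
65.70646984690485 309.86467978483284 245.0210346012119 [[-0.199, 0.926, 0.321, 0.446], [0.98, 0.188, 0.065, -0.315], [-0.0, 0.328, -0.945, 0.345], [0.0, 0.0, 0.0, 1.0]]
(array([3187,  609, 2246,  119,  125,    8,    0, 9482]), array([0.   , 0.05 , 0.063, 0.07 , 0.074, 0.08 , 0.12 , 0.2  , 1.   ]))
t 8.4167 p [ 0.5274 -0.2975  0.2007] yaw -168.6 tilt [-0.003  0.002 -1.   ] F [-0.  -0.4  0.2] w 0.0855
```

View pics/w1.png

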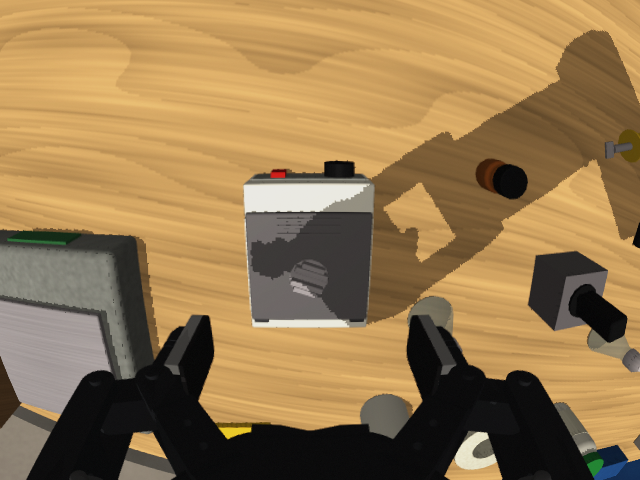

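Wrist view: the wide cover is shut at (308,265), the screw head is at (309,279), and its slot runs near the cover's y axis. The driver stands at right near (595,310). Next I measure the slot from depth.

```bash
cat >> h.py <<'E'
def wpts(im,win=None):
    d=im["depth"]; H,W=d.shape; f=H/2/np.tan(np.radians(im["fovy"])/2)
    v,u=np.mgrid[:H,:W]
    if win: r0,r1,c0,c1=win; v,u,d=v[r0:r1,c0:c1],u[r0:r1,c0:c1],d[r0:r1,c0:c1]
    a,b=u-im["cx"],v-im["cy"]; r=np.hypot(a,b)+1e-9; k=np.tan(r/f)/r
    P=np.stack([a*k*d,b*k*d,d],-1); M=im["cam_to_world"]
    return P@M[:3,:3].T+M[:3,3]
E
python3 - <<'E'
from h import *
im=img("wrist"); P=wpts(im,(200,330,240,380)).reshape(-1,3)
c=np.array([.566,-.29])
ins=P[(P[:,2]>.0715)&(np.hypot(*(P[:,:2]-c).T)<.03)]
print(len(ins),np.percentile(ins[:,2],[5,50,95]))
(x,y),r=cv2.minEnclosingCircle((ins[:,:2]*1000).astype(np.float32)); print("circle",x,y,r, "med",np.median(ins,0))
c=np.array([x,y])/1000
S=P[(np.hypot(*(P[:,:2]-c).T)<.0125)&(P[:,2]<.0725)]
print(len(S),S[:,2].mean()); q=S[:,:2]; m=q.mean(0); e=np.linalg.svd(q-m)[2][0]; print("slot",m,np.degrees(np.arctan2(e[1],e[0]))%180)
cov=P[(P[:,2]>.06)&(P[:,2]<.0685)]; rr=cv2.minAreaRect((cov[:,:2]*1000).astype(np.float32)); print(rr, np.median(cov[:,2]))
cr=im["frame"][200:330,240:380]; g=cv2.resize(cr,(560,520),interpolation=2); cv2.imwrite("pics/scr.png",g[:,:,::-1])
E
```

```text
769 [0.07272692 0.07568939 0.07689404]
circle 566.0928344726562 -291.7737121582031 15.528029441833496 med [ 0.5636514  -0.29165329  0.07568939]
197 0.06941337645604002
slot [ 0.56813996 -0.29222947] 81.9392827867429
((559.5227661132812, -292.92303466796875), (108.66392517089844, 100.54293823242188), 11.412718772888184) 0.06594433148942291
```

View pics/scr.png

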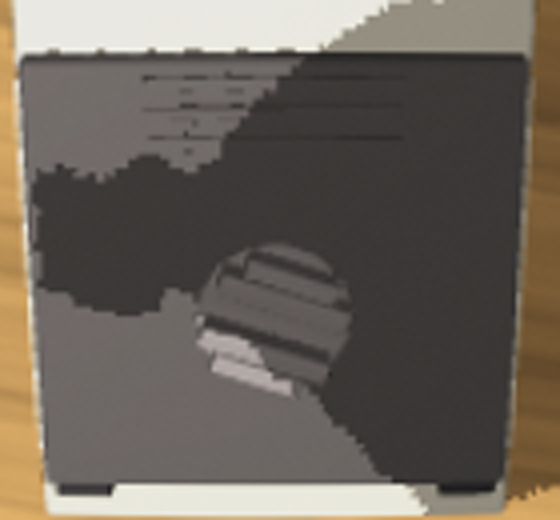

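The slot sits at about (0.566,−0.291), yaw 82°, which fits a shut cover with the screw angle near 0. Next: above the driver.

Run:
```python
from h import *
rows([(.544,.002,.21,206.1)])
```

```text
t 8.4667 p [ 0.5275 -0.2977  0.2008] yaw -168.6 tilt [-0.003  0.002 -1.   ] F [ 0.4 -1.   0.4] w 0.0854
[np.float64(-7.56), np.float64(29.05), np.float64(-0.86), 0, 0, np.float64(-14.7)]
```

>>> jog_arm(targets=[[-7.6, 29, -0.9, 0, 0, -14.7], [-7.6, 29, -0.9, 0, 0, -14.7], [-7.6, 29, -0.9, 0, 0, -14.7], [-7.6, 29, -0.9, 0, 0, -14.7], [-7.6, 29, -0.9, 0, 0, -14.7], [-7.6, 29, -0.9, 0, 0, -14.7], [-7.6, 29, -0.9, 0, 0, -14.7], [-7.6, 29, -0.9, 0, 0, -14.7]])

```text
time_s: 9.13
position: [0.5442, 0.0065, 0.211]
tool_rot: [[-0.896, -0.445, -0.002], [-0.445, 0.896, 0.002], [0.001, 0.002, -1.0]]
ft_force: [-0.1, 1.2, 0.1]
grip_width: 0.0857
gripper_force: 0.0
```

>>> jog_arm(targets=[[0, 0, 0, 0, 0, 0], [0, 0, 0, 0, 0, 0], [0, 0, 0, 0, 0, 0]])

```text
time_s: 9.38
position: [0.5449, -0.0002, 0.211]
tool_rot: [[-0.898, -0.439, -0.001], [-0.439, 0.898, -0.0], [0.001, 0.0, -1.0]]
ft_force: [-0.0, -0.6, -0.8]
grip_width: 0.0856
gripper_force: 0.0
```

Run:
```python
from h import *
im=img("wrist"); cv2.imwrite("pics/w2.png",im["frame"][:,:,::-1])
P=wpts(im).reshape(-1,3); P=P[np.isfinite(P).all(1)]
c=np.array([.544,.002])
def sel(z0,z1,r): return P[(P[:,2]>z0)&(P[:,2]<z1)&(np.hypot(*(P[:,:2]-c).T)<r)]
for n,(a,b,r) in dict(top=(.124,.134,.03),flange=(.0645,.069,.03),stand=(.058,.0635,.055)).items():
    A=sel(a,b,r); print(n,len(A),np.median(A[:,2]) if len(A) else 0,cv2.minAreaRect((A[:,:2]*1000).astype(np.float32)) if len(A)>3 else 0)
rows([])
```

```text
top 1239 0.12765477224941885 ((543.9943237304688, -0.8196315765380859), (23.2585391998291, 23.63784408569336), 26.82183265686035)
flange 572 0.0659423847224603 ((541.4512329101562, -3.976541519165039), (29.55000877380371, 42.56373977661133), 26.235595703125)
stand 3488 0.061894139069564896 ((545.2413330078125, 1.1890792846679688), (64.92562866210938, 64.86363220214844), 15.789735794067383)
t 9.4333 p [ 5.449e-01 -4.000e-04  2.111e-01] yaw -154.0 tilt [-0.001 -0.    -1.   ] F [-0.3 -1.   0.3] w 0.0853
```

View pics/w2.png

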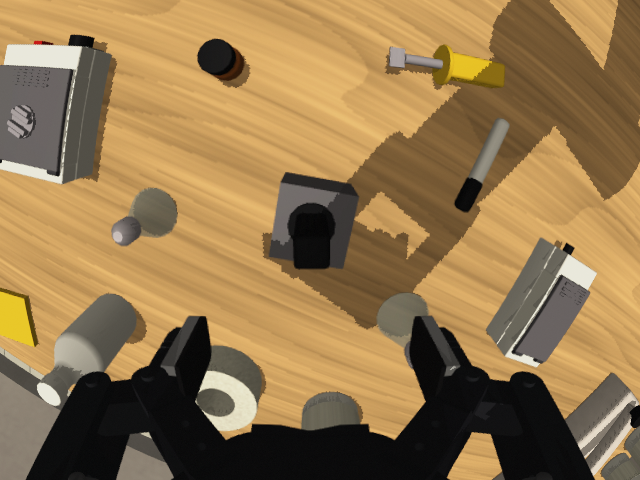

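The wrist view shows the black driver upright in its stand at (312,240), between the open fingers. It is centred to within about 1 mm, so I go down and grip.

>>> jog_arm(targets=[[0, 0, 4, 0, 0, 0], [0, 0, 7, 0, 0, 0], [0, 0, 9.5, 0, 0, 0], [0, 0, 11.5, 0, 0, 0], [0, 0, 13, 0, 0, 0], [0, 0, 13.3, 0, 0, 0], [0, 0, 13.3, 0, 0, 0], [0, 0, 13.3, 0, 0, 0]])

```text
time_s: 10.1
position: [0.5454, 0.0003, 0.0793]
tool_rot: [[-0.898, -0.439, 0.001], [-0.439, 0.898, -0.0], [-0.001, -0.001, -1.0]]
ft_force: [-0.0, 0.9, -0.4]
grip_width: 0.0853
gripper_force: 0.0
```

>>> jog_arm(targets=[[0, 0, 0, 0, 0, 0], [0, 0, 0, 0, 0, 0], [0, 0, 0, 0, 0, 0], [0, 0, 0, 0, 0, 0], [0, 0, 0, 0, 0, 0], [0, 0, 0, 0, 0, 0], [0, 0, 0, 0, 0, 0], [0, 0, 0, 0, 0, 0]], hand=0, newtons=80)

```text
time_s: 10.77
position: [0.5451, 0.0012, 0.079]
tool_rot: [[-0.898, -0.441, 0.001], [-0.441, 0.898, -0.0], [-0.001, -0.0, -1.0]]
ft_force: [-0.2, 0.3, 6.0]
grip_width: 0.0232
gripper_force: 78.8
```

>>> jog_arm(targets=[[0, 0, -1, 0, 0, 0], [0, 0, -3, 0, 0, 0], [0, 0, -6, 0, 0, 0], [0, 0, -9, 0, 0, 0], [0, 0, -12, 0, 0, 0], [0, 0, -14, 0, 0, 0], [0, 0, -14, 0, 0, 0], [0, 0, -14, 0, 0, 0]])

```text
time_s: 11.43
position: [0.5449, 0.0012, 0.2191]
tool_rot: [[-0.898, -0.44, 0.001], [-0.44, 0.898, -0.0], [-0.001, -0.001, -1.0]]
ft_force: [-0.9, -0.5, -2.2]
grip_width: 0.0231
gripper_force: 78.4
```

Run:
```python
from h import *
w=img("wrist"); s=img("side")
for r in env.regions_of("side","driver")[:2]: print(r["score"],r["point"])
rows([])
a=w["frame"][120:360,200:420]; b=s["frame"][130:290,210:357]
cv2.imwrite("pics/grip.png",np.hstack([cv2.resize(a,(440,480),interpolation=2),cv2.resize(b,(359,480),interpolation=2)])[:,:,::-1])
```

```text
0.86 [267.5, 193.3]
0.73 [195.5, 279.0]
t 11.5833 p [0.5442 0.0013 0.2171] yaw -153.9 tilt [-0.003  0.001 -1.   ] F [-0.8 -0.7 -1.2] w 0.0235
```

View pics/grip.png

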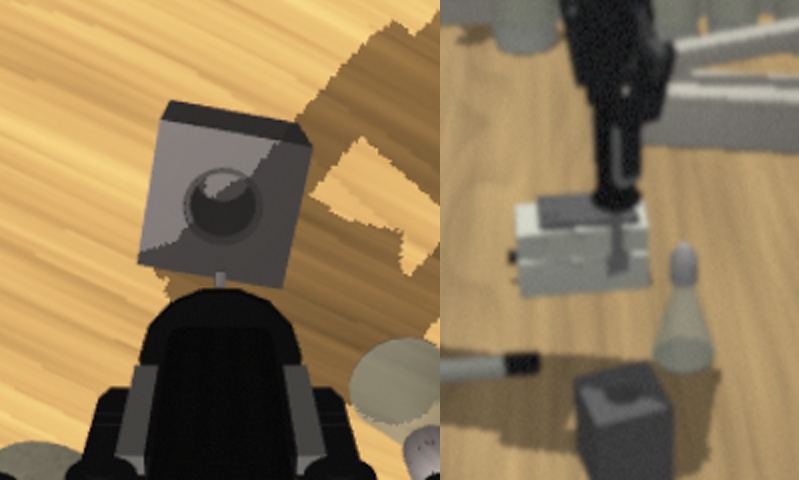

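Run:
```python
from h import *
rows([(.566,-.291,.20,82)])
for n in("top","side"):
    im=img(n); f=im["frame"].astype(int); m=(f[:,:,0]>110)&(f[:,:,1]>90)&(f[:,:,2]<40)
    v,u=np.nonzero(m); P=pts(im,m); P=P[(P[:,0]<.6)&(P[:,2]<.14)&(P[:,2]>-.01)]; print(n,len(P),P.min(0).round(3),P.max(0).round(3),np.median(P,0).round(3))
```

```text
t 11.5833 p [0.5442 0.0013 0.2171] yaw -153.9 tilt [-0.003  0.001 -1.   ] F [-0.8 -0.7 -1.2] w 0.0235
[np.float64(10.92), np.float64(-27.21), np.float64(1.68), 0, 0, np.float64(124.1)]Traceback (most recent call last):
  File "<stdin>", line 5, in <module>
    return umr_minimum(a, axis, None, out, keepdims, initial, where)
ValueError: zero-size array to reduction operation minimum which has no identity
```

>>> jog_arm(targets=[[3, -7, 0.5, 0, 0, 21], [6, -14, 1, 0, 0, 42], [9, -20, 1.5, 0, 0, 56], [10.9, -27.2, 1.7, 0, 0, 56], [10.9, -27.2, 1.7, 0, 0, 56], [10.9, -27.2, 1.7, 0, 0, 56], [10.9, -27.2, 1.7, 0, 0, 56], [10.9, -27.2, 1.7, 0, 0, 56]])

```text
time_s: 12.3
position: [0.566, -0.2977, 0.1988]
tool_rot: [[-0.861, 0.508, -0.003], [0.508, 0.861, -0.0], [0.002, -0.001, -1.0]]
ft_force: [-0.1, 0.4, -1.8]
grip_width: 0.023
gripper_force: 78.8
```

>>> jog_arm(targets=[[0, 0, 0, 0, 0, 60], [0, 0, 0, 0, 0, 60], [0, 0, 0, 0, 0, 60], [0, 0, 0, 0, 0, 60], [0, 0, 0, 0, 0, 60], [0, 0, 0, 0, 0, 60], [0, 0, 0, 0, 0, 60], [0, 0, 0, 0, 0, 60]])

```text
time_s: 12.97
position: [0.5666, -0.2909, 0.2002]
tool_rot: [[-0.043, 0.999, -0.002], [0.999, 0.043, 0.001], [0.002, -0.002, -1.0]]
ft_force: [0.2, -0.0, -0.8]
grip_width: 0.0228
gripper_force: 78.8
```

Run:
```python
from h import *
rows([(.566,-.291,.20,82)])
```

```text
t 12.9667 p [ 0.5666 -0.2909  0.2002] yaw 92.5 tilt [-0.002  0.001 -1.   ] F [ 0.2 -0.  -0.8] w 0.0228
[np.float64(-0.01), np.float64(-0.06), np.float64(0.02), 0, 0, np.float64(10.5)]
```

>>> jog_arm(targets=[[0, 0, 1, 0, 0, 7], [0, 0, 2, 0, 0, 10.5], [0, 0, 3, 0, 0, 10.5], [0, 0, 3, 0, 0, 10.5], [0, 0, 3, 0, 0, 10.5]])

```text
time_s: 13.38
position: [0.5666, -0.2908, 0.1706]
tool_rot: [[0.131, 0.991, -0.002], [0.991, -0.131, 0.001], [0.001, -0.002, -1.0]]
ft_force: [0.2, -0.3, -0.5]
grip_width: 0.0233
gripper_force: 78.8
```

Run:
```python
from h import *
im=img("wrist"); rows([(.566,-.291,.17,82)])
cv2.imwrite("pics/pre.png",cv2.resize(im["frame"][150:390,200:440],(600,600),interpolation=2)[:,:,::-1])
P=wpts(im).reshape(-1,3); P=P[np.isfinite(P).all(1)]
s=env.observe(); T=(P-s["position"])@s["tool_rot"]
# blade/shaft points in tool frame
for a,b in((.02,.04),(.04,.055),(.055,.069)):
    A=T[(T[:,2]>a)&(T[:,2]<b)&(abs(T[:,0])<.03)&(abs(T[:,1])<.02)]
    if len(A): print(a,len(A),A.min(0).round(4),A.max(0).round(4),np.median(A,0).round(4))
c=np.array([.566,-.291])
h=np.hypot(*(P[:,:2]-c).T)<.02
ins=P[h&(P[:,2]>.0725)&(P[:,2]<.079)]; print(len(ins),cv2.minEnclosingCircle((ins[:,:2]*1000).astype(np.float32)))
S=P[h&(P[:,2]<.0715)&(P[:,2]>.067)&(np.hypot(*(P[:,:2]-c).T)<.0125)]; m=S[:,:2].mean(0); e=np.linalg.svd(S[:,:2]-m)[2][0]; print(len(S),m,np.degrees(np.arctan2(e[1],e[0]))%180)
St=(S-s["position"])@s["tool_rot"]; print("slot in tool y",np.percentile(St[:,1],[2,50,98]).round(4))
```

```text
t 13.4333 p [ 0.5669 -0.2911  0.1714] yaw 82.4 tilt [-0.  0. -1.] F [-0.7 -0.2 -0.8] w 0.0231
[np.float64(-0.01), np.float64(-0.09), np.float64(0.14), 0, 0, np.float64(0.4)]
0.04 42 [ 0.0053 -0.0006  0.0529] [0.0102 0.0016 0.055 ] [0.0079 0.0005 0.054 ]
0.055 38 [ 0.0075 -0.0007  0.0551] [0.0106 0.0017 0.0674] [0.01   0.0005 0.0609]
889 ((566.4652709960938, -291.2059020996094), 15.681232452392578)
265 [ 0.56708023 -0.28917809] 81.35277022090494
slot in tool y [-0.0031 -0.0002  0.0033]
```

View pics/pre.png

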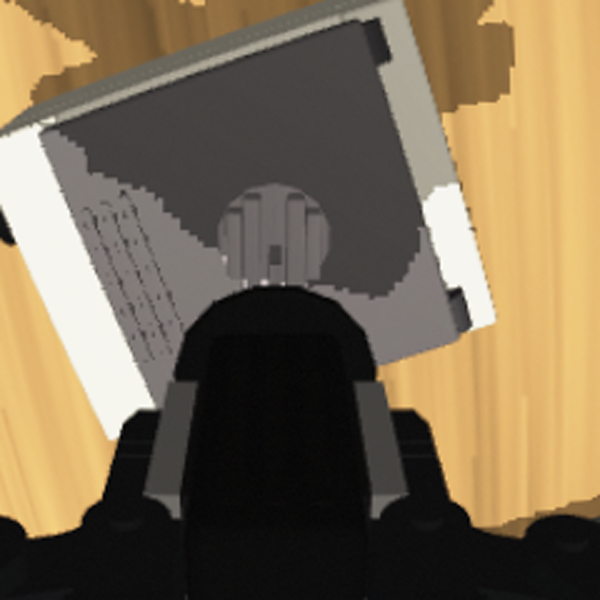

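The blade (tool y −0.7 to +1.7 mm) stands edge-on over the slot (−3.1 to +3.3 mm), and the angle matches to within 1°. Inserting.

>>> jog_arm(targets=[[-0.1, -0.05, 1, 0, 0, 0.5], [-0.1, -0.05, 2, 0, 0, 0.5], [-0.1, -0.05, 2.5, 0, 0, 0.5], [-0.1, -0.05, 2.8, 0, 0, 0.5], [-0.1, -0.05, 3.1, 0, 0, 0.5], [-0.1, -0.05, 3.3, 0, 0, 0.5], [-0.1, -0.05, 3.4, 0, 0, 0.5], [-0.1, -0.05, 3.4, 0, 0, 0.5]])

```text
time_s: 14.1
position: [0.5662, -0.2919, 0.1376]
tool_rot: [[0.142, 0.99, 0.0], [0.99, -0.142, 0.0], [0.0, 0.0, -1.0]]
ft_force: [-1.1, 0.2, -1.5]
grip_width: 0.0232
gripper_force: 78.8
```

>>> jog_arm(targets=[[0, 0, 0.1, 0, 0, 0], [0, 0, 0.1, 0, 0, 0], [0, 0, 0.1, 0, 0, 0]])

```text
time_s: 14.35
position: [0.5663, -0.292, 0.1367]
tool_rot: [[0.142, 0.99, 0.0], [0.99, -0.142, -0.0], [-0.0, 0.0, -1.0]]
ft_force: [-0.3, 0.3, -0.8]
grip_width: 0.0231
gripper_force: 78.8
```

>>> jog_arm(targets=[[0, 0, 0, 0, 0, 5], [0, 0, 0, 0, 0, 10], [0, 0, 0, 0, 0, 15], [0, 0, 0, 0, 0, 20], [0, 0, 0, 0, 0, 25], [0, 0, 0, 0, 0, 30], [0, 0, 0, 0, 0, 35], [0, 0, 0, 0, 0, 35]])

```text
time_s: 15.02
position: [0.5657, -0.2915, 0.1366]
tool_rot: [[0.686, 0.727, -0.001], [0.727, -0.686, 0.001], [-0.0, -0.002, -1.0]]
ft_force: [-2.7, 0.9, 0.5]
grip_width: 0.0232
gripper_force: 79.0
```

Run:
```python
from h import *
rows([]); s=env.observe(); print(s["wrist_torque"].round(3),s["q"].round(1))
```

```text
t 15.0167 p [ 0.5657 -0.2915  0.1366] yaw 46.7 tilt [-0.001  0.001 -1.   ] F [-2.7  0.9  0.5] w 0.0232
[0.432 0.692 0.08 ] [-37.9  34.8  67.9  -0.   77.5   5.4]
```

>>> jog_arm(targets=[[0, 0, 0, 0, 0, 5], [0, 0, 0, 0, 0, 10], [0, 0, 0, 0, 0, 15], [0, 0, 0, 0, 0, 20], [0, 0, 0, 0, 0, 25], [0, 0, 0, 0, 0, 30], [0, 0, 0, 0, 0, 35], [0, 0, 0, 0, 0, 35]])

```text
time_s: 15.68
position: [0.5657, -0.2912, 0.1366]
tool_rot: [[0.979, 0.205, -0.002], [0.205, -0.979, 0.001], [-0.001, -0.002, -1.0]]
ft_force: [-3.5, 3.0, 0.4]
grip_width: 0.0233
gripper_force: 79.1
```

Run:
```python
from h import *
rows([]); s=env.observe(); print(s["wrist_torque"].round(3))
```

```text
t 15.6833 p [ 0.5657 -0.2912  0.1366] yaw 11.8 tilt [-0.002  0.001 -1.   ] F [-3.5  3.   0.4] w 0.0233
[ 0.82   0.847 -0.004]
```

>>> jog_arm(targets=[[0, 0, 0, 0, 0, 3], [0, 0, 0, 0, 0, 6], [0, 0, 0, 0, 0, 9], [0, 0, 0, 0, 0, 9], [0, 0, 0, 0, 0, 9]])

```text
time_s: 16.1
position: [0.5658, -0.2912, 0.1365]
tool_rot: [[0.999, 0.055, -0.001], [0.055, -0.999, 0.002], [-0.001, -0.002, -1.0]]
ft_force: [-3.6, 3.3, 1.9]
grip_width: 0.0233
gripper_force: 79.0
```

Run:
```python
from h import *
rows([]); s=env.observe(); print(s["wrist_torque"].round(3))
```

```text
t 16.1 p [ 0.5658 -0.2912  0.1365] yaw 3.1 tilt [-0.001  0.002 -1.   ] F [-3.6  3.3  1.9] w 0.0233
[0.962 0.778 0.051]
```

>>> jog_arm(targets=[[0, 0, 0, 0, 0, 2], [0, 0, 0, 0, 0, 4], [0, 0, 0, 0, 0, 6], [0, 0, 0, 0, 0, 8], [0, 0, 0, 0, 0, 8], [0, 0, 0, 0, 0, 8]])

```text
time_s: 16.6
position: [0.5658, -0.2911, 0.1364]
tool_rot: [[0.996, -0.085, -0.001], [-0.085, -0.996, 0.002], [-0.002, -0.002, -1.0]]
ft_force: [-3.4, 4.8, 2.3]
grip_width: 0.0231
gripper_force: 79.0
```

Run:
```python
from h import *
rows([]); s=env.observe(); print(s["wrist_torque"].round(3))
im=img("wrist"); P=wpts(im).reshape(-1,3); P=P[np.isfinite(P).all(1)]
c=np.array([.566,-.2915]); r=np.hypot(*(P[:,:2]-c).T)
S=P[(r<.0155)&(P[:,2]<.0715)&(P[:,2]>.0675)]; print(len(S),np.round(S[:,:2].min(0),4) if len(S) else 0)
if len(S)>10:
    m=S[:,:2].mean(0); e=np.linalg.svd(S[:,:2]-m)[2][0]; print(m,np.degrees(np.arctan2(e[1],e[0]))%180)
cv2.imwrite("pics/turn.png",cv2.resize(im["frame"][170:330,220:400],(720,600),interpolation=2)[:,:,::-1])
```

```text
t 16.6 p [ 0.5658 -0.2911  0.1364] yaw -4.9 tilt [-0.001  0.002 -1.   ] F [-3.4  4.8  2.3] w 0.0231
[0.988 0.784 0.072]
330 [ 0.5615 -0.307 ]
[ 0.57372177 -0.29220377] 74.28610303987669
```

View pics/turn.png

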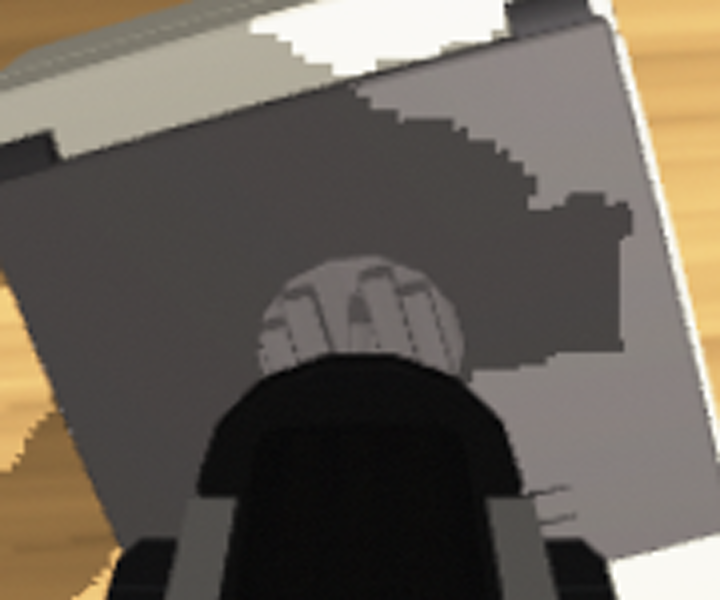

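>>> jog_arm(targets=[[0, 0, 0, 0, 0, 2], [0, 0, 0, 0, 0, 4], [0, 0, 0, 0, 0, 4], [0, 0, 0, 0, 0, 4]])

```text
time_s: 16.98
position: [0.5658, -0.2909, 0.1364]
tool_rot: [[0.988, -0.154, -0.002], [-0.154, -0.988, 0.002], [-0.002, -0.002, -1.0]]
ft_force: [-3.5, 4.5, 0.9]
grip_width: 0.0232
gripper_force: 79.1
```

Run:
```python
from h import *
rows([]); s=env.observe(); print(s["wrist_torque"].round(3))
im=img("wrist"); g=cv2.cvtColor(im["frame"],cv2.COLOR_RGB2GRAY)
P=wpts(im)
c=np.array([.566,-.2915]); r=np.hypot(P[...,0]-c[0],P[...,1]-c[1])
# far (x+) part of the head: floor points between slot walls, by line of floor/top boundary
for x0 in np.arange(.573,.583,.002):
    m=(abs(P[...,0]-x0)<.001)&(r<.0158)
    y=P[...,1][m]; z=P[...,2][m]; k=z<.0725; print(round(x0,3),len(y),"floor y",np.round(np.percentile(y[k],[5,50,95])*1000,1) if k.sum()>2 else None, "z",np.round(np.percentile(z,[5,95]),4) if len(z) else 0)
```

```text
t 16.9833 p [ 0.5658 -0.2909  0.1364] yaw -8.8 tilt [-0.002  0.002 -1.   ] F [-3.5  4.5  0.9] w 0.0232
[1.134 0.756 0.306]
0.573 588 floor y [-304.9 -288.9 -278.4] z [0.0694 0.1893]
0.575 1095 floor y [-304.4 -288.6 -279. ] z [0.0746 0.2238]
0.577 3108 floor y [-299.8 -289.7 -286. ] z [0.0802 0.2269]
0.579 3261 floor y [-300.5 -289.  -283.1] z [0.1229 0.2261]
0.581 1518 floor y [-297.3 -292.1 -286.5] z [0.0758 0.183 ]
0.583 0 floor y None z 0
```

The torque jumped from 0.07 to 0.31 Nm, so the screw is at its stop. I ease back within the slot's play and lift out.

>>> jog_arm(targets=[[0, 0, 0, 0, 0, -4], [0, 0, 0, 0, 0, -8], [0, 0, 0, 0, 0, -14], [0, 0, 0, 0, 0, -14], [0, 0, -0.5, 0, 0, -14], [0, 0, -1.2, 0, 0, -14], [0, 0, -3, 0, 0, -14], [0, 0, -5, 0, 0, -14]])

```text
time_s: 17.7
position: [0.5662, -0.292, 0.1872]
tool_rot: [[0.997, 0.083, -0.001], [0.083, -0.997, 0.0], [-0.0, -0.0, -1.0]]
ft_force: [0.7, -0.7, -0.5]
grip_width: 0.0233
gripper_force: 78.7
```

>>> jog_arm(targets=[[0, 0, -2, 0, 0, 0], [0, 0, -3, 0, 0, 0], [0, 0, -3, 0, 0, 0], [0, 0, -3, 0, 0, 0]])

```text
time_s: 18.03
position: [0.5662, -0.292, 0.2166]
tool_rot: [[0.996, 0.084, 0.001], [0.084, -0.996, -0.001], [0.001, 0.001, -1.0]]
ft_force: [-0.7, 0.5, -1.5]
grip_width: 0.0234
gripper_force: 78.8
```

Run:
```python
from h import *
im=img("wrist"); P=wpts(im).reshape(-1,3); P=P[np.isfinite(P).all(1)]
c=np.array([.566,-.2915]); r=np.hypot(*(P[:,:2]-c).T)
for rr in(.011,.0125,.014):
    S=P[(r<rr)&(P[:,2]<.0725)&(P[:,2]>.067)]; m=S[:,:2].mean(0); e=np.linalg.svd(S[:,:2]-m)[2]; print("slot",len(S),m,np.degrees(np.arctan2(e[0][1],e[0][0]))%180,np.linalg.svd(S[:,:2]-m)[1])
cov=P[(P[:,2]>.06)&(P[:,2]<.069)&(r<.08)]; print("cover z",np.percentile(cov[:,2],[5,50,95]))
s=env.observe(); T=(P-s["position"])@s["tool_rot"]
for a,b in((.04,.055),(.055,.069)):
    A=T[(T[:,2]>a)&(T[:,2]<b)&(abs(T[:,0])<.03)&(abs(T[:,1])<.02)]; print(a,len(A),A.min(0).round(4),A.max(0).round(4),np.median(A,0).round(4))
rows([(.545,.0015,.217,206),(.545,.0015,.217,26),(.545,.0015,.217,-12)])
```

```text
slot 221 [ 0.5663845  -0.29153203] 12.170422148905203 [0.09160651 0.03038426]
slot 256 [ 0.56655164 -0.29146942] 11.517245593538263 [0.11425537 0.03304711]
slot 313 [ 0.56675825 -0.29180792] 11.294291329683261 [0.1390346  0.07014943]
cover z [0.0645535 0.0658792 0.0672692]
0.04 48 [ 0.0066 -0.      0.051 ] [0.0117 0.0023 0.0547] [0.0093 0.0011 0.0526]
0.055 32 [ 0.0109 -0.      0.0553] [0.0119 0.0023 0.0665] [0.0115 0.0011 0.0595]
t 18.0833 p [ 0.566  -0.2918  0.2157] yaw 4.8 tilt [-0.001  0.001 -1.   ] F [ 0.2  0.6 -0.8] w 0.0232
[np.float64(0.38), np.float64(-29.4), np.float64(-0.11), 0, 0, np.float64(158.8)]
[np.float64(0.38), np.float64(-29.4), np.float64(-0.11), 0, 0, np.float64(-21.2)]
[np.float64(0.38), np.float64(-29.4), np.float64(-0.11), 0, 0, np.float64(16.8)]
```

The slot now lies at 11.5°, along the cover's x, so the screw is at its stop and the cover is shut. Returning the driver.

>>> jog_arm(targets=[[0.2, -29.4, 0, 0, 0, -21.2], [0.2, -29.4, 0, 0, 0, -21.2], [0.2, -29.4, 0, 0, 0, -21.2], [0.2, -29.4, 0, 0, 0, -21.2], [0.2, -29.4, 0, 0, 0, -21.2], [0.2, -29.4, 0, 0, 0, -21.2], [0.2, -29.4, 0, 0, 0, -21.2], [0.2, -29.4, 0, 0, 0, -21.2]])

```text
time_s: 18.75
position: [0.5418, 0.0073, 0.2156]
tool_rot: [[0.896, 0.444, -0.003], [0.444, -0.896, 0.003], [-0.001, -0.003, -1.0]]
ft_force: [1.0, -0.6, -1.0]
grip_width: 0.023
gripper_force: 79.2
```

>>> jog_arm(targets=[[0, 0, 0, 0, 0, 0], [0, 0, 0, 0, 0, 0], [0, 0, 0, 0, 0, 0]])

```text
time_s: 19.0
position: [0.5435, 0.0002, 0.2159]
tool_rot: [[0.899, 0.438, -0.001], [0.438, -0.899, -0.0], [-0.001, -0.0, -1.0]]
ft_force: [0.6, 0.7, -1.1]
grip_width: 0.0232
gripper_force: 79.2
```

Run:
```python
from h import *
im=img("wrist"); rows([(.543,.001,.15,26)])
P=wpts(im).reshape(-1,3); P=P[np.isfinite(P).all(1)]
c=np.array([.545,.002]); r=np.hypot(*(P[:,:2]-c).T)
A=P[(r<.055)&(P[:,2]>.058)&(P[:,2]<.0645)]; print(len(A),cv2.minAreaRect((A[:,:2]*1000).astype(np.float32)))
```

```text
t 19.05 p [ 5.435e-01 -1.000e-04  2.160e-01] yaw 25.9 tilt [-0.001 -0.    -1.   ] F [-0.1 -1.4 -0.7] w 0.0232
[np.float64(0.01), np.float64(-0.12), np.float64(6.6), 0, 0, np.float64(-0.1)]
4874 ((545.2100219726562, 1.21435546875), (65.32288360595703, 64.79259490966797), 15.780805587768555)
```

>>> jog_arm(targets=[[0, -0.1, 3, 0, 0, 0], [0, -0.1, 6, 0, 0, 0], [0, -0.1, 8, 0, 0, 0], [0, -0.1, 10, 0, 0, 0], [0, -0.1, 11.5, 0, 0, 0], [0, -0.1, 12.8, 0, 0, 0], [0, -0.1, 13.5, 0, 0, 0], [0, -0.1, 13.5, 0, 0, 0]])

```text
time_s: 19.72
position: [0.5426, 0.0012, 0.0803]
tool_rot: [[0.899, 0.438, -0.002], [0.438, -0.899, 0.0], [-0.002, -0.001, -1.0]]
ft_force: [0.4, 0.4, -1.9]
grip_width: 0.0232
gripper_force: 79.1
```

>>> jog_arm(targets=[[0, 0, 0.1, 0, 0, 0], [0, 0, 0.2, 0, 0, 0], [0, 0, 0.2, 0, 0, 0]])

```text
time_s: 19.97
position: [0.5433, 0.0019, 0.0801]
tool_rot: [[0.899, 0.439, 0.001], [0.439, -0.899, -0.0], [0.001, 0.001, -1.0]]
ft_force: [-1.0, -0.1, -1.2]
grip_width: 0.0228
gripper_force: 79.1
```

>>> jog_arm(targets=[[0, 0, 0.1, 0, 0, 0], [0, 0, 0.1, 0, 0, 0], [0, 0, 0.1, 0, 0, 0]])

```text
time_s: 20.22
position: [0.5433, 0.002, 0.0791]
tool_rot: [[0.898, 0.439, 0.001], [0.439, -0.898, -0.0], [0.001, 0.001, -1.0]]
ft_force: [0.0, -0.5, 1.3]
grip_width: 0.0234
gripper_force: 79.5
```

>>> jog_arm(targets=[[0, 0, 0, 0, 0, 0], [0, 0, 0, 0, 0, 0], [0, 0, 0, 0, 0, 0], [0, 0, 0, 0, 0, 0], [0, 0, 0, 0, 0, 0], [0, 0, 0, 0, 0, 0], [0, 0, 0, 0, 0, 0], [0, 0, 0, 0, 0, 0]], hand=1)

```text
time_s: 20.88
position: [0.543, 0.0021, 0.0786]
tool_rot: [[0.899, 0.439, 0.0], [0.439, -0.899, -0.0], [0.0, 0.0, -1.0]]
ft_force: [1.4, -0.6, 0.3]
grip_width: 0.0859
gripper_force: 0.0
```

>>> jog_arm(targets=[[0, 0, -1, 0, 0, 0], [0, 0, -3, 0, 0, 0], [0, 0, -6, 0, 0, 0], [0, 0, -9, 0, 0, 0], [0, 0, -12, 0, 0, 0], [0, 0, -14, 0, 0, 0], [0, 0, -14, 0, 0, 0], [0, 0, -14, 0, 0, 0]])

```text
time_s: 21.55
position: [0.5431, 0.0021, 0.2199]
tool_rot: [[0.898, 0.439, 0.003], [0.439, -0.898, -0.001], [0.002, 0.002, -1.0]]
ft_force: [-0.3, -0.8, -0.9]
grip_width: 0.0855
gripper_force: 0.0
```

Run:
```python
from h import *
im=img("wrist"); rows([])
P=wpts(im).reshape(-1,3); P=P[np.isfinite(P).all(1)]
c=np.array([.545,.002]); r=np.hypot(*(P[:,:2]-c).T)
for n,(a,b,rr) in dict(top=(.123,.134,.03),flange=(.0645,.069,.03),stand=(.058,.0635,.055)).items():
    A=P[(P[:,2]>a)&(P[:,2]<b)&(r<rr)]; print(n,len(A),np.median(A[:,2]) if len(A) else 0,cv2.minAreaRect((A[:,:2]*1000).astype(np.float32)) if len(A)>3 else 0)
for q,cc in(("narrow",(.52,.28)),("wide",(.53,-.3))):
    A=P[np.hypot(*(P[:,:2]-np.array(cc)).T)<.015]; print(q,len(A),np.percentile(A[:,2],[5,50,95]) if len(A) else 0)
S=pts(img("side"))
for q,cc in(("narrow",(.51,.28)),("wide",(.535,-.3))):
    A=S[np.hypot(*(S[:,:2]-np.array(cc)).T)<.015]; print(q,len(A),np.percentile(A[:,2],[5,50,95]) if len(A) else 0)
```

```text
t 21.6 p [0.5427 0.0021 0.2186] yaw 26.0 tilt [-0.  0. -1.] F [-0.4 -0.5 -0.9] w 0.0852
top 1176 0.12763580087242338 ((545.9407958984375, 2.2914228439331055), (23.86470603942871, 23.344806671142578), 26.85189437866211)
flange 551 0.06590437977313618 ((549.0210571289062, 3.6815929412841797), (30.743839263916016, 38.38254928588867), 28.46334457397461)
stand 3387 0.061888692722045446 ((545.4076538085938, 1.2784500122070312), (65.04773712158203, 64.70622253417969), 15.736562728881836)
narrow 528 [0.06460086 0.06595814 0.06723836]
wide 324 [0.06520653 0.0662637  0.06744138]
narrow 49 [0.06384811 0.06568721 0.0669347 ]
wide 244 [0.0642062  0.06579136 0.067444  ]
```

The driver stands upright about 1 mm from the hole's centre, with its flange seated. Both covers are shut and the screw is tight, so I hand in.

```bash
python3 -c "
from rig import env
print(env.close_job())"
```

```text
the job is handed in; nothing more can be done
None
```

I handed the job in at about 22 s of the 72 s; the result wasn't reported, but my last measurements show both covers shut, the screw at its stop, and the driver upright in its stand about 1 mm off centre with the flange seated (bystanders not re-measured, no contact noticed; the yellow look-alike showed elsewhere in a later side view, unexplained).

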